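# Lock the dryer drive shaft with its pin

## Robot

A 6-joint arm with a two-finger parallel gripper is mounted at the origin on the work surface. World frame = base frame: x ahead of the robot, y to its left, z up, the work surface at z = 0. Lengths are in m, angles in rad, forces in N, time in s.
With the tool pointing down it reaches from about 0.35 to 0.775 m from the base axis. Payload 7.3 kg.
Tool frame: the origin (TCP) lies midway between the tips of the shut fingers; the grasp point (between the pads) lies 19 mm behind it; z points along the fingers, y is the line along which they close (so a half turn about z gives the same grasp; the last joint's range is limited). The gripper opens to 92 mm and grips with 3 to 60 N. Pads are 19 mm wide; open, the fingers measure 130 mm over their backs; the gripper's body (75 mm by 190 mm) begins 47 mm behind the grasp point.
Start: joints at [-1.379, 0.342, 1.524, -0, 1.275, -0.146], TCP at [0.174, -0.495, 0.192] pointing down, gripper open.
Joint ranges: [-2.53, 2.53], [-0.77, 2.02], [0.04, 2.7], [-1, 4.14], [0.28, 2.66], [-3.11, 3.11]. Speed limits (rad/s): [2.57, 2.57, 3.14, 3.14, 3.14, 3.14].

## Interface

Orientations are given as [roll, pitch, yaw] about the fixed x, y, z axes, in that order (R = Rz(yaw) Ry(pitch) Rx(roll)).
In Python, from cell import monitor, vision, workorder gives the robot as it stands.
- The arm moves only by the tool move_arm, never from a script. Its argument "rows" is a list of rows, each a list of 5 numbers: the shift along the world's x, y, z in mm, then the turn about the world's z in rad, then the closure, from -1 (fully open) to 1 (shut). A call has 1 to 12 rows; each row shifts and turns the commanded pose from where the row before left it; what a row does not reach is not made up. A row lasts 1/10 s, in which the tool goes at most 50 mm and 8.59 degrees, less where a joint would pass 70% of its speed; a pose out of reach is approached as far as the arm can. A call is refused whole if a number of a shift passes 50 or a number of a turn 0.15, either way. A call with a gripper value outside its range is refused whole. The fingers move at their own pace and stop on an object; "newtons" is the grip in N (left out, the last holds). Time passes only in rows, so rows that do not move let the fingers close. It gives the time, the measured TCP pose, the force, the opening and the grip force at its end, in the units of the state.
- monitor.observe(): the state, without advancing time (a new reading comes with each control period).
- vision.read_camera(name): name is "scene" or "top"; returns the picture (400x640x3 uint8, red, green, blue); there is no depth.
- vision.get_calibration(name): a dict with "K" (3x3 intrinsics, pixels), "T" (4x4, takes a point from camera to world coordinates). Camera axes: x right, y up, looking along -z (the intrinsics and any distortion apply to the point x, -y, -z); pixel columns grow to the right and rows downward; lengths in m; the calibration is good to about 2 mm. A picture is of the moment at which its call begins. get_calibration takes no time and is no camera call.
- workorder.hand_in(): hands the job in; it is judged then, once.
The state is a dict: "time": time; "qpos": joint angles; "qvel": joint speeds; "joint_efforts": joint torques, N m; "tool_pos": TCP position; "tool_rot": TCP orientation; "contact_force": force on the tool from outside, world axes, zero at the start; "torque": the same for the moment, N m; "opening": finger opening in m; "grip_force": force on a finger pad.
Only numpy, scipy, OpenCV 4.12 (cv2) and the standard library are available. Lean on these libraries where they do the work, as an engineer would, in place of code of your own. Each camera call takes 0.05 s, during which the arm holds its last target. There are 200 camera calls.

## Task

Lock the dryer's drive shaft for service: roll its large belt pulley until you feel the shaft ride over a lip and click into its index notch, which brings the shaft's hidden cross-hole under the brass bush, then take the red-handled locking pin from the tool stand and push it gently through the bush and the shaft until its collar sits flush on the bush, and let go. Do not force the pin, and leave the other things on the counter where they are.

Things in the scene. Friction and masses are not known exactly. Their poses are not given: they have to be found in the camera images.
- drive_unit: Dryer drive-shaft unit, fixed: grey cast housing (130 mm long, 80 mm across) on a 170 mm square base plate and a black mat (240 x 360 mm). Origin on the counter under the housing's middle; y runs along the shaft to the large pulley, x across it away from the robot, z up; yaw within 15 degrees. The 38 mm shaft lies 85 mm above the counter and turns both ways; on its -y end is a 70 mm pulley.
- pulley_centre (a point): Centre of the large dark V-belt pulley, on the shaft's axis, 85 mm above the counter, 125 mm to the +y side of the bush. Diameter 130 mm, 24 mm thick, flat plain sides: the rim can be pinched from above across the 24 mm and followed round the shaft's axis. 48 mm of clear space to the housing. Away from the lips it rolls with under 2 N at the rim and stays where it is left.
- index_screw (a point): Top of the hex cap screw over a sprung plunger, 40 mm to the -y side of the bush. Rolling the pulley, 8 to 15 N at the rim lifts the plunger over a lip, it snaps into the notch between two lips (0.44 rad apart) with the cross-hole under the bush; as much again takes it out. Let go in the notch, the shaft settles. No mark shows the angle: 37 to 126 degrees to go, rolling the top towards the robot.
- bush_mouth (a point): Centre of the top face of the brass bush on the housing, 137 mm above the counter, over the shaft's axis. Flange 35 mm across; a countersink, 21 mm wide at the top and 5.5 mm deep, leads into a 13 mm bore straight down to the shaft. 20 mm down two sprung balls grip the pin: its nose stops on them, about 10 N pushes it past, and they then hold it against its weight.
- bore_end (a point): The shaft's surface under the bush, 33 mm below bush_mouth, hidden. With the shaft in its notch its 14 mm cross-hole opens here and the pin goes right through with under 15 N; otherwise the pin is stopped dead here. The pin counts as forced when it bears on the unit with over 60 N.
- pin_grip (a point): Centre of the red handle of the locking pin: a flat grip 14 mm thick (x of the pin), 34 mm wide (y of the pin) and 30 mm high, its top 15 mm above this point, its underside on the collar. At the start the pin stands upright in the tool stand, this point 109 mm above the counter.
- lock_pin: The steel locking pin, 115 mm long, 100 to 160 g. Origin at the centre of its lower tip, z up towards the handle. 12 mm shank, its last 3 mm tapering to 9 mm at the tip; 79 mm above the tip is the underside of a 28 mm collar, 6 mm thick, then the red handle (centre 100 mm above the tip). Fully home, the collar lies on the bush, the tip 79 mm below bush_mouth.
- tool_stand: Grey block, 130 mm long (y), 60 mm wide, 60 mm high, fixed; origin on the counter under its middle. The pin stands in a loose 13.5 mm hole, 51 mm deep, 42 mm to the -y side of the middle. A short blue screwdriver (top 106 mm up, 50 mm from the pin) and a bent hex key (108 mm up, 84 mm from the pin) are fixed in it.
- tray_centre (a point): Centre of a blue two-part parts tray, 130 x 150 x 35 mm; to be left where it stands.
- detergent_centre (a point): Centre, half-way up, of a white detergent bottle with a yellow label, 72 mm across, 190 mm high; to be left where it stands.
- mug_centre (a point): Centre, half-way up, of a blue mug, 80 mm across, 92 mm high; to be left where it stands.
Not all that is in view belongs to the job. What is meant by the lock_pin is not turquoise, and is the smaller of those in its own colour.

How it is judged:
By the outcome, as a careful person would: the job done as asked, in the order asked, and still so for the second after the job is handed in, with the robot touching nothing.
It also fails if it takes over 72 s, if anything falls off the work surface, if the arm or the gripper's body presses on something with over 40 N, if the wrist force passes 120 N, or if a joint passes its speed limit or range.

## Working session

There is one attempt and no reset: what is moved stays moved. The work goes in short steps, Python scripts to look and compute and a tool call to move; the robot and the scene stay as the last step left them, time stands still between calls to the robot, and variables do not carry over. Pictures are saved under pics/ and viewed, at most 10 in all, crops included, and the job is handed in when it is done.

Besides the shell and the picture viewer there is one more tool, called after ">>>" by a JSON object that holds its "api" and its "payload". move_arm: Moves the arm, as the interface text tells. Its arguments: {"type":"object","properties":{"rows":{"type":"array","items":{"type":"array","items":{"type":"number"}}},"newtons":{"type":"number"}},"required":["rows"]}

```bash
mkdir -p pics; ls
cat > h.py <<'E'
import numpy as np,cv2
from cell import monitor,vision,workorder
def grab(n,f):
    im=vision.read_camera(n); cv2.imwrite('pics/'+f,im[:,:,::-1]); return im
def ray(n,u,v):
    c=vision.get_calibration(n);K=np.array(c['K']);T=np.array(c['T'])
    d=np.linalg.solve(K,[u,v,1.]); d=d*[1,-1,-1]
    return T[:3,3],T[:3,:3]@d
def onz(n,u,v,z):
    o,d=ray(n,u,v); return o+d*(z-o[2])/d[2]
def proj(n,p):
    c=vision.get_calibration(n);K=np.array(c['K']);T=np.array(c['T'])
    q=T[:3,:3].T@(np.array(p)-T[:3,3])*[1,-1,-1]; q=K@q; return q[:2]/q[2]
def tri(a,b):
    (o,d),(p,e)=ray(*a),ray(*b); s=np.linalg.lstsq(np.c_[d,-e],p-o,rcond=None)[0]
    x,y=o+d*s[0],p+e*s[1]; return (x+y)/2,np.linalg.norm(x-y)
E
python3 - <<'E'
from h import *
a=grab('scene','s0.png');b=grab('top','t0.png')
for n in('scene','top'):
    c=vision.get_calibration(n);print(n,{k:np.round(v,3).tolist() if k in'KT' else v for k,v in c.items()})
print(monitor.observe())
E
```

```text
pics
scene {'K': [[395.773, 0.0, 317.793], [0.0, 395.773, 201.959], [0.0, 0.0, 1.0]], 'T': [[-0.844, -0.373, 0.386, 0.899], [0.536, -0.562, 0.63, 0.567], [-0.018, 0.738, 0.674, 0.708], [0.0, 0.0, 0.0, 1.0]]}
top {'K': [[387.277, 0.0, 317.483], [0.0, 387.277, 193.675], [0.0, 0.0, 1.0]], 'T': [[0.068, 0.973, -0.223, 0.329], [-0.998, 0.065, -0.019, -0.026], [-0.004, 0.223, 0.975, 1.057], [0.0, 0.0, 0.0, 1.0]]}
{'time': 0.1, 'qpos': array([-1.37901178e+00,  3.42673271e-01,  1.52488700e+00,  1.71901577e-05,
        1.27539417e+00, -1.46011154e-01]), 'qvel': array([-3.01361761e-04,  6.29432369e-05, -1.13987622e-03,  5.51777011e-04,
        4.12902231e-04,  1.77887369e-03]), 'joint_efforts': array([ 1.17276752e-03, -4.32005560e+01, -2.44693726e+01,  7.18858279e-02,
        5.26564009e-02, -5.08525966e-05]), 'tool_pos': array([ 0.17393501, -0.49493583,  0.19181603]), 'tool_rot': array([-3.14024774e+00, -2.14394730e-04,  3.37790539e-01]), 'contact_force': array([0.50260012, 0.11672095, 0.00594752]), 'torque': array([ 0.04800157, -0.02994835,  0.05810363]), 'grip_force': 0.0, 'opening': 0.09187641788688604}
```

View pics/s0.png

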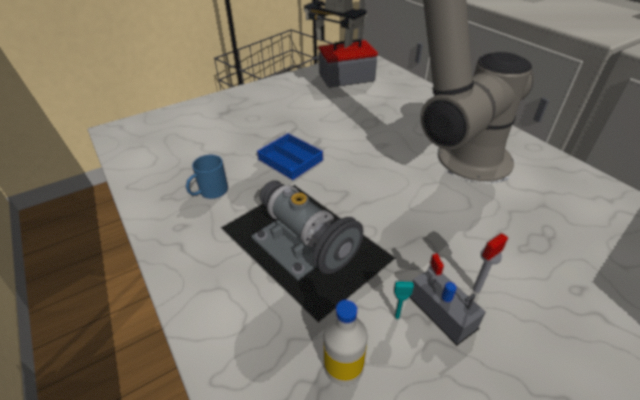

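View pics/t0.png

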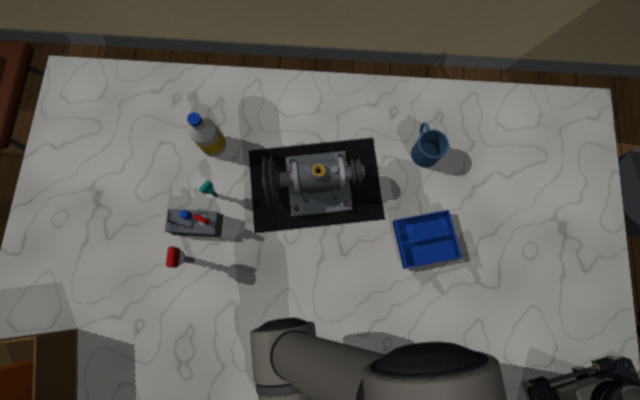

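The red candidates are the small one in the stand, scene (437,264) and top (200,219), and the large free-standing one, scene (495,246) and top (173,257). A turquoise decoy stands at scene (403,289) and top (207,187). I choose the small red one in the stand. The brass bush is at scene (299,199) and top (318,170), and the large pulley at scene (338,245) and top (267,183).

Run:
```python
from h import *
s=cv2.imread('pics/s0.png');t=cv2.imread('pics/t0.png')
def blobs(im,lo,hi,box):
    h=cv2.cvtColor(im,cv2.COLOR_BGR2HSV);m=cv2.inRange(h,lo,hi)
    if lo[0]==0: m|=cv2.inRange(h,(170,lo[1],lo[2]),(180,255,255))
    n,l,st,c=cv2.connectedComponentsWithStats(m)
    return [(np.round(c[i],1).tolist(),st[i].tolist()) for i in range(1,n) if st[i,4]>15 and box[0]<c[i][0]<box[2] and box[1]<c[i][1]<box[3]]
for nm,im,bx in(('s',s,(240,150,640,350)),('t',t,(150,100,480,300))):
    print(nm,'red',blobs(im,(0,140,60),(8,255,255),bx)); print(nm,'brass',blobs(im,(14,130,80),(30,255,255),bx))
# estimates
def show(l,a,b): print(l,tri(('scene',*a),('top',*b)))
show('bush',(299,199),(318,170)); show('pin',(437,264),(200,219))
big=lambda im,x0,y0,x1,y1:cv2.resize(im[y0:y1,x0:x1],None,fx=5,fy=5,interpolation=cv2.INTER_CUBIC)
A=big(s,255,175,375,285);B=big(t,245,135,385,235)
C=big(s,390,225,510,345)
D=big(t,160,175,260,275)
pad=lambda i:cv2.copyMakeBorder(i,0,600-i.shape[0],0,700-i.shape[1],0)
g=np.vstack([np.hstack([pad(A),pad(B)]),np.hstack([pad(C),pad(D)])])
cv2.imwrite('pics/c1.png',cv2.resize(g,(700,600),interpolation=cv2.INTER_AREA))
cv2.imwrite('pics/c2.png',np.hstack([cv2.resize(s[180:280,250:370],(480,400)),cv2.resize(t[135:235,250:330],(320,400))]))
```

```text
s red [([494.5, 246.3], [483, 234, 25, 26, 345]), ([436.7, 263.9], [432, 253, 11, 22, 171])]
s brass [([298.7, 197.9], [292, 192, 15, 12, 127])]
t red [([199.4, 217.9], [193, 214, 14, 9, 68]), ([170.4, 256.5], [166, 247, 9, 20, 134])]
t brass [([318.4, 170.1], [312, 164, 13, 13, 103])]
bush (array([ 0.59963947, -0.00420441,  0.13096122]), np.float64(0.0033293614318857506))
pin (array([0.46158609, 0.27937715, 0.10786882]), np.float64(0.0018319063984783858))
```

View pics/c1.png

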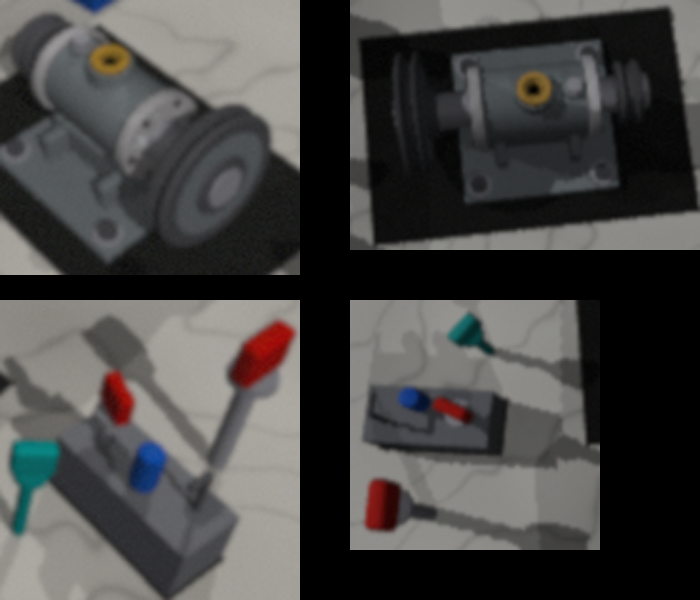

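The crops confirm it: the small red pin sits at the -y end of the stand beside the blue screwdriver and the hex key. The larger red one stands alone and is taller. Next come the unit axes, the pin yaw and the decoy's height.

Run:
```python
from h import *
s=cv2.imread('pics/s0.png');t=cv2.imread('pics/t0.png');r=lambda x:np.round(x,4)
for n,p in(('scene',(298.7,198.3)),('top',(318.2,170.1))): print('bush',n,r(onz(n,*p,.137)))
for n,p in(('scene',(436.7,263.9)),('top',(199.4,217.9))): print('pin',n,r(onz(n,*p,.109)), 'top-z',r(onz(n,*p,.124)))
print('big red',tri(('scene',494.5,246.3),('top',170.4,256.5)))
print('big red topmost',tri(('scene',499,234),('top',167,256)))
print('turq',tri(('scene',403,287),('top',207,187)))
# mat corners
c=[onz('top',u,v,.002)[:2] for u,v in((249,151),(373,138.2),(385,219),(255,233))];c=np.array(c);print('mat',r(c),r(c.mean(0)))
g=cv2.cvtColor(t,cv2.COLOR_BGR2HSV)
m=(cv2.inRange(t,(0,0,0),(30,30,30)))
for a,b in((0,1),(3,2),(0,3),(1,2)):
    d=c[b]-c[a];print('edge',a,b,np.linalg.norm(d),np.degrees(np.arctan2(d[1],d[0])))
# pin handle axis
h=cv2.cvtColor(t,cv2.COLOR_BGR2HSV);m=cv2.inRange(h,(0,140,60),(8,255,255))|cv2.inRange(h,(170,140,60),(180,255,255))
m[:,:190]=0;m[:,210:]=0;m[:205]=0;m[230:]=0
P=np.array([onz('top',x,y,.124)[:2] for y,x in np.argwhere(m)]);w,V=np.linalg.eigh(np.cov(P.T));print('pin long axis deg',np.degrees(np.arctan2(V[1,1],V[0,1])),np.sqrt(w))
# screw & small/large pulley cues
print('screw tri',tri(('scene',288,191),('top',334.8,168.8)))
```

```text
bush scene [0.6011 0.0008 0.137 ]
bush top [ 0.599  -0.0059  0.137 ]
pin scene [0.462 0.28  0.109] top-z [0.473  0.2872 0.124 ]
pin top [0.4647 0.2802 0.109 ] top-z [0.4625 0.2753 0.124 ]
big red (array([0.36508984, 0.32463754, 0.14123258]), np.float64(0.001274699916529168))
big red topmost (array([0.36386413, 0.32173996, 0.17163593]), np.float64(0.0008299651170066562))
turq (array([0.54535847, 0.27749521, 0.09655926]), np.float64(0.0050959132577612))
mat [[ 0.6823  0.1989]
 [ 0.7448 -0.1544]
 [ 0.5112 -0.1957]
 [ 0.4487  0.1573]] [0.5968 0.0015]
edge 0 1 0.35880730836301156 -79.96605109818448
edge 3 2 0.3585260154477799 -79.96180997585465
edge 0 3 0.23723196808483507 -169.8937052484376
edge 1 2 0.23720524102158236 -169.96164229748658
pin long axis deg 70.3428466018505 [0.00355848 0.00968043]
screw tri (array([ 0.60561094, -0.04517369,  0.12776755]), np.float64(0.005370394909459545))
```

View pics/c2.png

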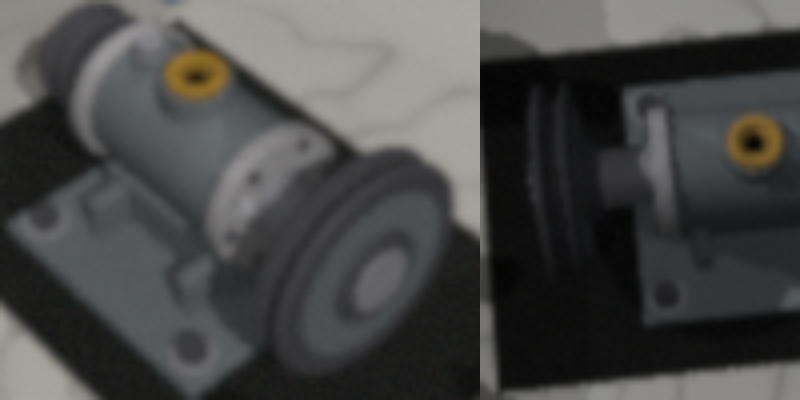

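The unit's yaw is about 10°, the bush is near (0.600,-0.003), and the pulley near (0.578,0.1205). The second crop shows the bush and pulley clearly, with plain flat pulley sides. I'll set out towards the pulley, high up.

>>> {"api": "move_arm", "payload": {"rows": [[15,22,5,-0.02,-0.1],[18,26,5,-0.02,-0.1],[18,26,5,-0.02,-0.1],[18,26,5,-0.02,-0.1],[18,26,5,-0.02,-0.1],[18,26,5,-0.02,-0.1],[18,26,5,-0.02,-0.1],[18,26,5,-0.02,-0.1],[18,26,5,0,-0.1],[18,26,3,0,-0.1],[18,26,0,0,-0.1],[18,26,0,0,-0.1]], "newtons": 35}}

```text
time: 1.3
tool_pos: [0.3875, -0.1861, 0.2403]
tool_rot: [-3.142, 0.0, 0.178]
contact_force: [0.0, -0.3, -0.4]
opening: 0.0504
grip_force: 0.0
```

>>> {"api": "move_arm", "payload": {"rows": [[18,26,0,0,-0.1],[18,26,0,0,-0.1],[18,26,0,0,-0.1],[18,26,0,0,-0.1],[18,26,0,0,-0.1],[18,26,0,0,-0.1],[18,26,0,0,-0.1],[18,26,0,0,-0.1],[18,26,0,0,-0.1],[18,26,0,0,-0.1],[18,26,0,0,-0.1],[0,0,0,0,-0.1]]}}

```text
time: 2.5
tool_pos: [0.5859, 0.1016, 0.2392]
tool_rot: [-3.14, 0.001, 0.181]
contact_force: [-0.4, -1.0, -0.4]
opening: 0.0507
grip_force: 0.0
```

Run:
```python
from h import *
r=lambda x:np.round(x,4)
print('bottle cap',tri(('scene',346,309),('top',195,120)))
ux=np.array([.985,.174,0]);uy=np.array([-.174,.985,0]);B=np.array([.600,-.0026,.137]);C=np.array([.578,.1205,.085])
print('hub face centre expect scene',proj('scene',C+uy*.016),'seen ~(345.5,250)')
for n in('top','scene'):
  print(n,'rim top in/out',proj(n,C+uy*.012+[0,0,.065]),proj(n,C-uy*.012+[0,0,.065]),'far/near outer',proj(n,C+uy*.012+ux*.065),proj(n,C+uy*.012-ux*.065))
o=monitor.observe();print(o['tool_pos'],o['tool_rot'],o['opening'],o['contact_force'],o['time'])
P=o['tool_pos'];grab('top','t1.png');im=grab('scene','s1.png')
print('tip',proj('top',P),proj('scene',P))
a=cv2.imread('pics/t1.png');b=cv2.imread('pics/s1.png')
cv2.imwrite('pics/c3.png',np.hstack([cv2.resize(a[110:250,220:340],(400,467)),cv2.resize(b[150:300,240:370],(400,462),interpolation=2)[:467] if 0 else cv2.resize(b[150:300,240:370],(400,467))]))
```

```text
bottle cap (array([0.69210805, 0.30113575, 0.18021763]), np.float64(0.0018219645695203173))
hub face centre expect scene [344.014403   248.97762825] seen ~(345.5,250)
top rim top in/out [260.85119801 174.0583419 ] [270.69171597 173.03250236] far/near outer [262.62081801 157.14099649] [266.45340895 205.337717  ]
scene rim top in/out [343.44363883 225.987288  ] [334.87492184 219.68844178] far/near outer [319.50445602 264.97332138] [364.04072338 232.11349455]
[0.58594662 0.10159396 0.23916233] [-3.14049780e+00  8.46011336e-04  1.81040494e-01] 0.05073453123514691 [-0.35184023 -1.01581417 -0.37661306] 2.5
tip [269.24164988 159.58809014] [330.61586426 184.4313672 ]
```

View pics/c3.png

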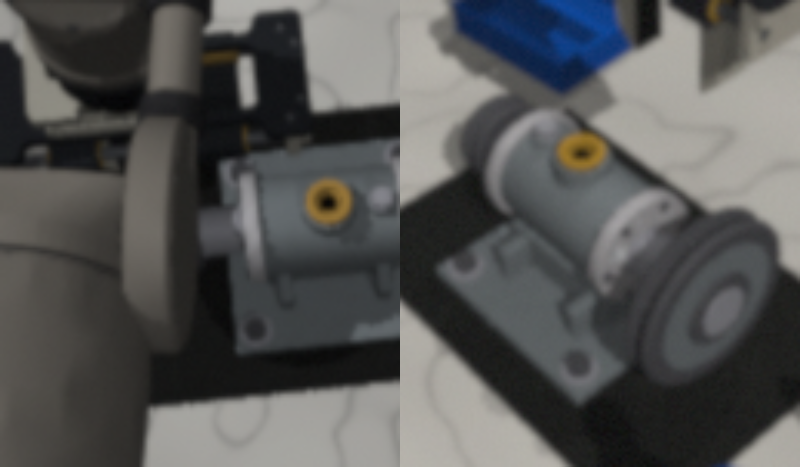

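The rim is clear to descend on, and the bottle is out of the way. I'll go down on the far side of the rim (φ≈+45°) and pinch.

>>> {"api": "move_arm", "payload": {"rows": [[15,12,0,0,-0.1],[15,13,0,0,-0.1],[0,0,-20,0,-0.1],[0,0,-20,0,-0.1],[0,0,-20,0,-0.1],[0,0,-20,0,-0.1],[0,0,-15,0,-0.1],[0,0,-10,0,-0.1],[0,0,-10,0,-0.1],[0,0,-10,0,-0.1],[0,0,-9,0,-0.1],[0,0,0,0,-0.1]]}}

```text
time: 3.8
tool_pos: [0.6142, 0.1235, 0.1051]
tool_rot: [-3.141, 0.002, 0.178]
contact_force: [-0.0, 0.8, 0.2]
opening: 0.0505
grip_force: 0.0
```

>>> {"api": "move_arm", "payload": {"rows": [[0,0,0,0,0.1],[0,0,0,0,0.3],[0,0,0,0,0.4],[0,0,0,0,0.45],[0,0,0,0,0.5],[0,0,0,0,0.5]], "newtons": 8}}

```text
time: 4.4
tool_pos: [0.6149, 0.1256, 0.1068]
tool_rot: [-3.139, -0.001, 0.178]
contact_force: [-0.2, 6.5, 0.8]
opening: 0.0232
grip_force: 3.6
```

>>> {"api": "move_arm", "payload": {"rows": [[-0.5,3,0,0,0.5],[0,0,0,0,0.6],[0,0,0,0,0.7],[0,0,0,0,0.7]], "newtons": 35}}

```text
time: 4.8
tool_pos: [0.6161, 0.1258, 0.1077]
tool_rot: [3.14, -0.004, 0.178]
contact_force: [4.2, -2.1, 5.6]
opening: 0.0144
grip_force: 6.7
```

Run:
```python
from h import *
grab('scene','s2.png')
b=cv2.imread('pics/s2.png')
cv2.imwrite('pics/c4.png',cv2.resize(b[130:280,270:410],(560,600),interpolation=2))
print(monitor.observe()['tool_pos'],monitor.observe()['opening'],proj('scene',monitor.observe()['tool_pos']))
```

```text
[0.61628347 0.12592644 0.10783945] 0.014115734751040776 [324.52485023 246.76774899]
```

View pics/c4.png

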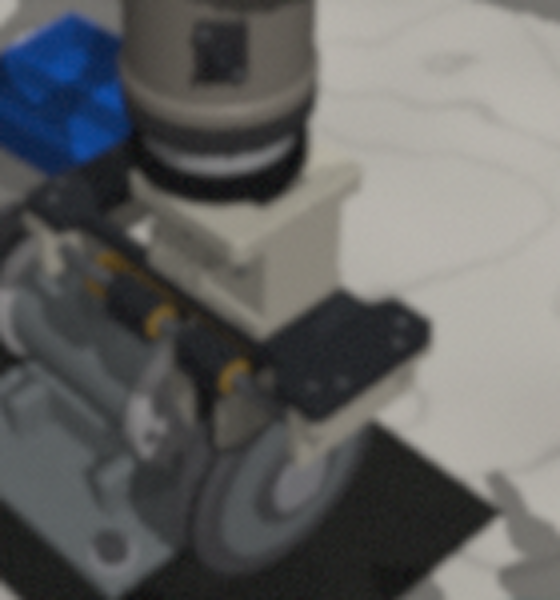

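The view shows the fingers at the rim, with the pulley still in place. The opening so far only follows the commanded closure, so I'll command full closure and see where the fingers stop.

>>> {"api": "move_arm", "payload": {"rows": [[0,0,0,0,1],[0,0,0,0,1],[0,0,0,0,1],[0,0,0,0,1],[0,0,0,0,1]], "newtons": 10}}

```text
time: 5.35
tool_pos: [0.6163, 0.1266, 0.108]
tool_rot: [3.141, -0.005, 0.178]
contact_force: [3.3, 1.6, 5.7]
opening: 0.0004
grip_force: 3.4
```

Run:
```python
from h import *
grab('scene','s3.png');b=cv2.imread('pics/s3.png');o=monitor.observe();P=o['tool_pos'];print(P,o['contact_force'],o['torque'])
x0,y0,f=270,180,6
c=cv2.resize(b[y0:y0+100,x0:x0+133],None,fx=f,fy=f,interpolation=2)
c=cv2.convertScaleAbs(c,alpha=1.6,beta=10)
def pt(p): return tuple(int(v) for v in (proj('scene',p)-[x0,y0]+.5)*f)
ux=np.array([.985,.174,0]);uy=np.array([-.174,.985,0]);C=np.array([.578,.1205,.085])
for s,col in((.012,(0,255,0)),(-.012,(0,255,255))):
    pts=np.array([pt(C+uy*s+ux*.065*np.cos(a)+np.array([0,0,.065*np.sin(a)])) for a in np.linspace(0,2*np.pi,60)])
    cv2.polylines(c,[pts],True,col,1)
cv2.drawMarker(c,pt(P),(0,0,255),0,20,1);cv2.drawMarker(c,pt(P+[0,0,.019]),(255,0,255),0,20,1)
cv2.imwrite('pics/c5.png',c)
```

```text
[0.61633095 0.12656981 0.10798274] [3.68305248 0.32139525 6.1383446 ] [ 0.13779198 -0.47501693  0.06261992]
```

View pics/c5.png

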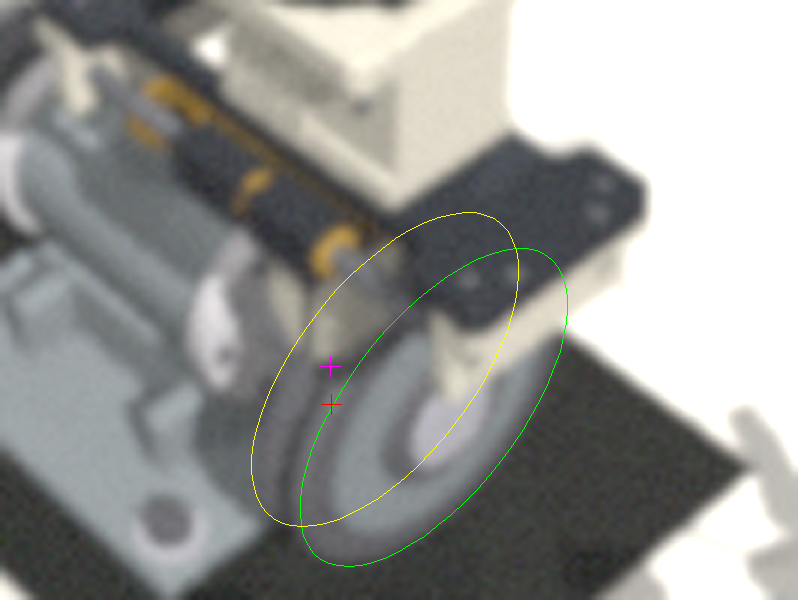

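The overlay ring matches the pulley outline at green (298–565, 250–565), yet the fingers shut fully. I'll open, lift, and touch the rim's top from above with shut fingers to calibrate by feel.

>>> {"api": "move_arm", "payload": {"rows": [[0,0,0,0,0.5],[0,0,0,0,-0.1],[0,0,0,0,-0.1],[0,0,0,0,-0.1]], "newtons": 10}}

```text
time: 5.8
tool_pos: [0.6146, 0.1264, 0.1067]
tool_rot: [3.141, -0.0, 0.177]
contact_force: [-0.1, 0.6, -0.5]
opening: 0.0279
grip_force: 0.0
```

>>> {"api": "move_arm", "payload": {"rows": [[0,0,15,0,-0.1],[0,0,25,0,-0.1],[0,0,25,0,0.5],[0,0,0,0,1],[-20,-4,0,0,1],[-19,-3,0,0,1],[0,0,0,0,1],[0,0,0,0,1]]}}

```text
time: 6.6
tool_pos: [0.5753, 0.1196, 0.1708]
tool_rot: [-3.142, 0.001, 0.178]
contact_force: [0.0, -0.4, -0.1]
opening: 0.0049
grip_force: 0.0
```

>>> {"api": "move_arm", "payload": {"rows": [[0,0,-8,0,1],[0,0,-4,0,1],[0,0,0,0,1]]}}

```text
time: 6.9
tool_pos: [0.5752, 0.1196, 0.1579]
tool_rot: [-3.141, 0.002, 0.178]
contact_force: [-0.3, -0.4, 0.1]
opening: 0.0008
grip_force: 0.0
```

>>> {"api": "move_arm", "payload": {"rows": [[0,0,-3,0,1],[0,0,-2,0,1],[0,0,0,0,1]]}}

```text
time: 7.2
tool_pos: [0.5754, 0.1197, 0.1541]
tool_rot: [3.142, 0.0, 0.178]
contact_force: [0.3, 0.4, -0.2]
opening: 0.0008
grip_force: 0.0
```

>>> {"api": "move_arm", "payload": {"rows": [[0,0,-2,0,1],[0,0,-2,0,1],[0,0,0,0,1]]}}

```text
time: 7.5
tool_pos: [0.5754, 0.1196, 0.1502]
tool_rot: [3.142, 0.0, 0.178]
contact_force: [0.1, -0.2, -1.0]
opening: 0.0005
grip_force: 0.0
```

>>> {"api": "move_arm", "payload": {"rows": [[0,0,-2,0,1],[0,0,-2,0,1],[0,0,0,0,1]]}}

```text
time: 7.8
tool_pos: [0.5753, 0.1196, 0.1461]
tool_rot: [3.142, 0.001, 0.178]
contact_force: [-0.4, -0.4, 0.4]
opening: 0.0009
grip_force: 0.0
```

>>> {"api": "move_arm", "payload": {"rows": [[0,0,-2,0,1],[0,0,-2,0,1],[0,0,0,0,1]]}}

```text
time: 8.1
tool_pos: [0.5753, 0.1196, 0.1421]
tool_rot: [3.142, 0.001, 0.178]
contact_force: [-0.6, -0.4, -0.1]
opening: 0.0005
grip_force: 0.0
```

>>> {"api": "move_arm", "payload": {"rows": [[0,0,-2,0,1],[0,0,-2,0,1],[0,0,0,0,1]]}}

```text
time: 8.4
tool_pos: [0.5753, 0.1196, 0.1381]
tool_rot: [3.142, 0.001, 0.178]
contact_force: [0.2, 0.6, -0.1]
opening: 0.0004
grip_force: 0.0
```

>>> {"api": "move_arm", "payload": {"rows": [[0,0,-2,0,1],[0,0,-2,0,1],[0,0,0,0,1]]}}

```text
time: 8.7
tool_pos: [0.5753, 0.1196, 0.1341]
tool_rot: [3.142, 0.001, 0.178]
contact_force: [0.0, -0.2, -0.1]
opening: 0.0009
grip_force: 0.0
```

>>> {"api": "move_arm", "payload": {"rows": [[0,0,-2,0,1],[0,0,-2,0,1],[0,0,0,0,1]]}}

```text
time: 9.0
tool_pos: [0.5753, 0.1196, 0.13]
tool_rot: [3.142, 0.001, 0.178]
contact_force: [-0.6, -0.5, 0.1]
opening: 0.0006
grip_force: 0.0
```

```bash
cat > ov.py <<'E'
from h import *
def overlay(out,views):
    o=monitor.observe();P=o['tool_pos'];print(P,o['contact_force'])
    ux=np.array([.985,.174,0]);uy=np.array([-.174,.985,0]);C=np.array([.578,.1205,.085]);L=[]
    for n,x0,y0,w,h,f in views:
        b=vision.read_camera(n)[:,:,::-1];cv2.imwrite('pics/last_%s.png'%n,b)
        c=cv2.convertScaleAbs(cv2.resize(b[y0:y0+h,x0:x0+w],None,fx=f,fy=f,interpolation=2),alpha=1.7,beta=10)
        pt=lambda p:tuple(int(v) for v in (proj(n,p)-[x0,y0]+.5)*f)
        for s,col in((.012,(0,255,0)),(-.012,(0,255,255))):
            cv2.polylines(c,[np.array([pt(C+uy*s+ux*.065*np.cos(a)+np.array([0,0,.065*np.sin(a)])) for a in np.linspace(0,2*np.pi,60)])],True,col,1)
        cv2.drawMarker(c,pt(P),(0,0,255),0,16,1);cv2.drawMarker(c,pt(P+[0,0,.019]),(255,0,255),0,16,1)
        L.append(c)
    cv2.imwrite('pics/'+out,np.hstack(L))
E
python3 -c "
from ov import *
overlay('c6.png',[('scene',290,165,90,100,6),('top',235,130,43,100,6)])"
```

```text
[0.57529377 0.11963058 0.13004921] [-0.64300664 -0.53094308  0.1018929 ]
```

View pics/c6.png

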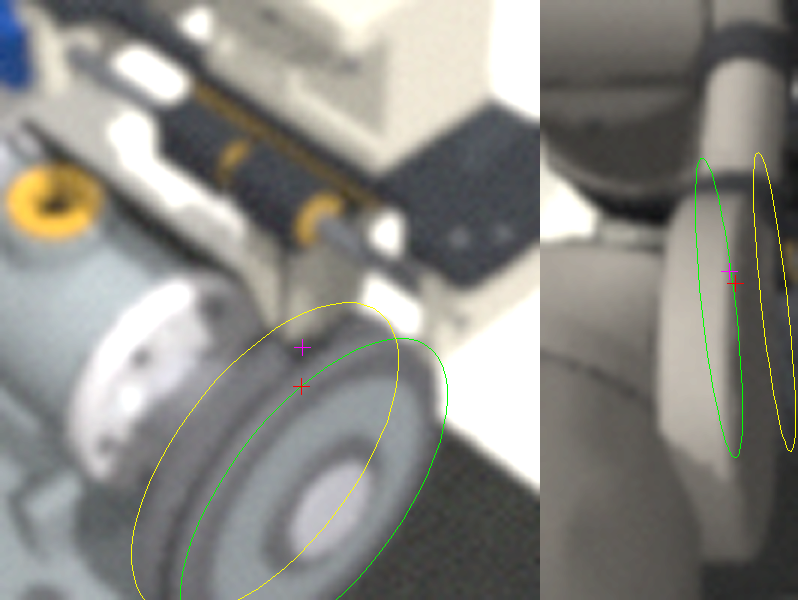

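The shut fingers appear at (290,320) with their tips hidden behind the rim. A sideways touch will tell on which side the rim lies.

>>> {"api": "move_arm", "payload": {"rows": [[-0.3,2,0,0,1],[-0.3,2,0,0,1],[0,0,0,0,1]]}}

```text
time: 9.4
tool_pos: [0.5749, 0.124, 0.1305]
tool_rot: [3.142, -0.0, 0.178]
contact_force: [0.2, 0.6, 0.4]
opening: 0.0004
grip_force: 0.0
```

>>> {"api": "move_arm", "payload": {"rows": [[-0.3,2,0,0,1],[-0.3,2,0,0,1],[0,0,0,0,1]]}}

```text
time: 9.7
tool_pos: [0.5742, 0.128, 0.1304]
tool_rot: [3.142, 0.0, 0.178]
contact_force: [-0.3, 0.7, 0.2]
opening: 0.0003
grip_force: 0.0
```

>>> {"api": "move_arm", "payload": {"rows": [[1.2,-8,0,0,1],[0.3,-2,0,0,1],[0.3,-2,0,0,1],[0,0,0,0,1]]}}

```text
time: 10.1
tool_pos: [0.5762, 0.1151, 0.1304]
tool_rot: [3.141, 0.0, 0.177]
contact_force: [0.1, 0.4, 0.6]
opening: 0.0006
grip_force: 0.0
```

>>> {"api": "move_arm", "payload": {"rows": [[0.3,-2,0,0,1],[0.3,-2,0,0,1],[0,0,0,0,1]]}}

```text
time: 10.4
tool_pos: [0.5768, 0.1114, 0.1304]
tool_rot: [3.141, 0.0, 0.178]
contact_force: [0.7, -0.2, 0.1]
opening: 0.0004
grip_force: 0.0
```

>>> {"api": "move_arm", "payload": {"rows": [[-1.5,8,0,0,1],[0,0,-3,0,1],[0,0,0,0,1]]}}

```text
time: 10.7
tool_pos: [0.5748, 0.1201, 0.127]
tool_rot: [-3.142, 0.001, 0.179]
contact_force: [0.1, 0.3, 0.9]
opening: 0.0004
grip_force: 0.0
```

>>> {"api": "move_arm", "payload": {"rows": [[0,0,-2,0,1],[0,0,-1,0,1],[0,0,0,0,1]]}}

```text
time: 11.0
tool_pos: [0.5751, 0.1196, 0.1242]
tool_rot: [3.142, 0.0, 0.178]
contact_force: [-0.0, 0.9, -0.4]
opening: 0.0004
grip_force: 0.0
```

>>> {"api": "move_arm", "payload": {"rows": [[0,0,-2,0,1],[0,0,-1,0,1],[0,0,0,0,1]]}}

```text
time: 11.3
tool_pos: [0.5751, 0.1196, 0.1212]
tool_rot: [3.142, 0.0, 0.178]
contact_force: [-0.8, -0.3, -0.4]
opening: 0.0006
grip_force: 0.0
```

>>> {"api": "move_arm", "payload": {"rows": [[0,0,-2,0,1],[0,0,-1,0,1],[0,0,0,0,1]]}}

```text
time: 11.6
tool_pos: [0.5751, 0.1196, 0.1182]
tool_rot: [3.142, 0.0, 0.178]
contact_force: [-0.8, 0.4, -0.1]
opening: 0.0003
grip_force: 0.0
```

>>> {"api": "move_arm", "payload": {"rows": [[0,0,-2,0,1],[0,0,-1,0,1],[0,0,0,0,1]]}}

```text
time: 11.9
tool_pos: [0.5756, 0.1197, 0.1159]
tool_rot: [3.141, -0.001, 0.178]
contact_force: [0.3, 0.2, 2.3]
opening: 0.0004
grip_force: 1.4
```

>>> {"api": "move_arm", "payload": {"rows": [[0,0,-2,0,1],[0,0,-1,0,1],[0,0,0,0,1]]}}

```text
time: 12.2
tool_pos: [0.5777, 0.1201, 0.1157]
tool_rot: [3.141, -0.007, 0.178]
contact_force: [-0.4, 0.6, 15.9]
opening: 0.0005
grip_force: 7.9
```

Run:
```python
from ov import *
overlay('c7.png',[('scene',265,145,133,100,6)])
for n in('s0','s1'):
    pass
P=np.array([.17393,-.49494,.19182]);yw=.3378
a=np.array([np.sin(yw),-np.cos(yw),0])
for s in(0,-.046,.046,-.065,.065): print('start tip',s,proj('scene',P+a*s),proj('top',P+a*s))
```

```text
[0.5776831  0.12006604 0.11566659] [-0.4199179   0.64082003 15.93220359]
start tip 0 [333.81319864  53.47939917] [540.60882406 375.15971751]
start tip -0.046 [345.29895665  56.79009335] [519.7962168  381.57818077]
start tip 0.046 [322.7014276   50.27650427] [561.2870412  368.78269922]
start tip -0.065 [350.15667542  58.19029883] [511.16017889 384.24147478]
start tip 0.065 [318.21666257  48.98380026] [569.78913077 366.16071396]
```

View pics/c7.png

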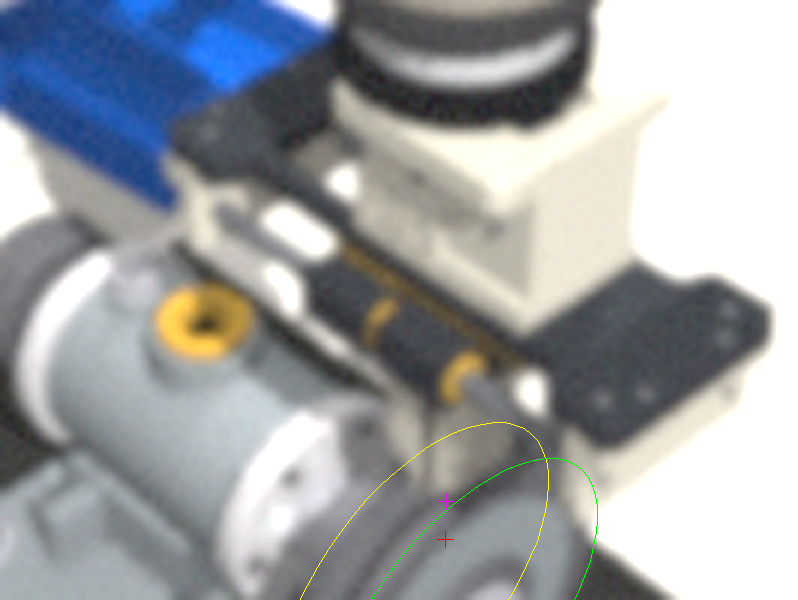

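Everything fits one explanation: the shut tips met the rim top (true z 0.150) at a reported z of 0.116, so the fingertips are about 34 mm higher than reported. In the picture the finger bottom at (455,488) meets the rim band there. I'll check it numerically in free air, comparing open and shut fingers by image difference.

>>> {"api": "move_arm", "payload": {"rows": [[0,0,15,0,1],[0,0,20,0,1],[0,0,25,0,1],[0,0,0,0,1],[0,0,0,0,1]]}}

```text
time: 12.75
tool_pos: [0.5752, 0.1197, 0.1723]
tool_rot: [3.141, -0.0, 0.178]
contact_force: [-1.0, 0.5, 0.3]
opening: 0.0003
grip_force: 0.0
```

```bash
python3 -c "
from h import *
np.save('a.npy',vision.read_camera('scene'));print(monitor.observe()['tool_pos'])"
```

```text
[0.57466013 0.11959642 0.17152222]
```

>>> {"api": "move_arm", "payload": {"rows": [[0,0,0,0,-0.1],[0,0,0,0,-0.1],[0,0,0,0,-0.1],[0,0,0,0,-0.1],[0,0,0,0,-0.1],[0,0,0,0,-0.1]]}}

```text
time: 13.4
tool_pos: [0.5752, 0.1196, 0.1724]
tool_rot: [3.141, 0.0, 0.178]
contact_force: [-1.2, 0.3, 1.0]
opening: 0.0439
grip_force: 0.0
```

Run:
```python
from h import *
a=np.load('a.npy').astype(int);b=vision.read_camera('scene').astype(int);o=monitor.observe();P=o['tool_pos'];print(P,o['tool_rot'],o['opening'],o['contact_force'])
d=(abs(a-b).max(2)>25).astype(np.uint8)
n,l,st,c=cv2.connectedComponentsWithStats(d)
for i in range(1,n):
    if st[i,4]>15: print('blob',st[i],c[i])
uy=np.array([-.177,.984,0])
for h in(0,.019,.034):
    print(h,[np.round(proj('scene',P+uy*s+[0,0,h]),1).tolist() for s in(-.044,-.025,0,.025,.044)])
x0,y0,x1,y1=300,160,372,232
for y in range(y0,y1,2): print(y,''.join('#' if d[y,x] else '.' for x in range(x0,x1)))
```

```text
[0.5752616  0.11963883 0.17247157] [ 3.14147207e+00 -1.14304406e-04  1.77789581e-01] 0.047512605548281364 [ 0.19666387  0.54361243 -0.10987161]
blob [ 307  154   55   57 1166] [335.63979417 184.08747856]
0 [[324.7, 202.8], [331.3, 207.5], [340.2, 213.9], [349.5, 220.5], [356.8, 225.7]]
0.019 [[324.6, 195.7], [331.3, 200.3], [340.4, 206.7], [349.9, 213.3], [357.3, 218.5]]
0.034 [[324.6, 189.9], [331.4, 194.5], [340.6, 200.9], [350.2, 207.5], [357.7, 212.6]]
160 .......###############..................................................
162 .......#############....................................................
164 .......########.....####................................................
166 .......#########..#######...............................................
168 ........########..#######...............................................
170 ..........##################.#...#######................................
172 .............###..#########################.............................
174 ..................##########################............................
176 ...................
[... 1432 characters left out ...]
.......
214 ........................................................................
216 ........................................................................
218 ........................................................................
220 ........................................................................
222 ........................................................................
224 ........................................................................
226 ........................................................................
228 ........................................................................
230 ........................................................................
```

Confirmed: the shut tips' bottom is at (339,205), against (340,214) predicted from the reported TCP. The real tips are about 32 mm above the report, with x and y consistent. Next I check whether the body is shifted too.

Run:
```python
from h import *
P=np.array([.6163,.1266,.108]);uy=np.array([-.177,.984,0]);ux=np.array([.984,.177,0])
for h in(.047,.066,.085,.1,.12): print(h,[np.round((proj('scene',P+uy*.095+ux*s+[0,0,h])-[270,180])*6) for s in(.0375,-.0375)],'inner end',(proj('scene',P-uy*.095+ux*.0375+[0,0,h])-[270,180])*6)
```

```text
0.047 [array([458., 542.]), array([630., 407.])] inner end [ 50.46278464 210.74680125]
0.066 [array([460., 501.]), array([635., 365.])] inner end [ 45.53818959 169.36475854]
0.085 [array([462., 457.]), array([640., 322.])] inner end [ 40.449192   126.60121883]
0.1 [array([464., 422.]), array([645., 286.])] inner end [36.3099537  91.81863577]
0.12 [array([466., 373.]), array([650., 237.])] inner end [30.61588584 43.97060825]
```

The body is shifted by the same ~34 mm, so true z = reported + 34 mm. I'll redo the descent at the far rim, 34 mm lower.

>>> {"api": "move_arm", "payload": {"rows": [[19,4,0,0,-0.1],[19,3,0,0,-0.1],[0,0,-20,0,-0.1],[0,0,-20,0,-0.1],[0,0,-10,0,-0.1],[0,0,0,0,-0.1]]}}

```text
time: 14.05
tool_pos: [0.6122, 0.1266, 0.1209]
tool_rot: [-3.141, 0.003, 0.178]
contact_force: [-0.6, -0.0, 0.3]
opening: 0.0504
grip_force: 0.0
```

>>> {"api": "move_arm", "payload": {"rows": [[0,0,-10,0,-0.1],[0,0,-10,0,-0.1],[0,0,0,0,-0.1]]}}

```text
time: 14.35
tool_pos: [0.6123, 0.1266, 0.1011]
tool_rot: [-3.141, 0.002, 0.178]
contact_force: [0.3, -0.2, -0.8]
opening: 0.0507
grip_force: 0.0
```

>>> {"api": "move_arm", "payload": {"rows": [[0,0,-10,0,-0.1],[0,0,-10,0,-0.1],[0,0,-8,0,-0.1],[0,0,0,0,-0.1]]}}

```text
time: 14.75
tool_pos: [0.6122, 0.1266, 0.0727]
tool_rot: [-3.141, 0.003, 0.178]
contact_force: [0.4, -0.3, -0.4]
opening: 0.0504
grip_force: 0.0
```

>>> {"api": "move_arm", "payload": {"rows": [[0,0,0,0,0.2],[0,0,0,0,0.5],[0,0,0,0,0.6],[0,0,0,0,0.7],[0,0,0,0,0.7],[0,0,0,0,0.7]], "newtons": 8}}

```text
time: 15.35
tool_pos: [0.6136, 0.1262, 0.0748]
tool_rot: [3.141, -0.001, 0.178]
contact_force: [0.3, -2.6, 2.0]
opening: 0.0238
grip_force: 8.0
```

Gripped at 23.8 mm with 8 N. Now a firm grip, then follow the arc towards the robot. The first lip can't come before about 0.42 rad.

>>> {"api": "move_arm", "payload": {"rows": [[0,0,0,0,0.9],[0,0,0,0,0.9],[-4.3,-0.8,3.4,0,0.9],[-4.7,-0.8,3.0,0,0.9],[0,0,0,0,0.9]], "newtons": 35}}

```text
time: 15.85
tool_pos: [0.6052, 0.1247, 0.0805]
tool_rot: [3.141, -0.002, 0.177]
contact_force: [5.4, -3.1, -3.5]
opening: 0.024
grip_force: 35.0
```

>>> {"api": "move_arm", "payload": {"rows": [[-4.9,-0.9,2.4,0,0.9],[-5.1,-0.9,1.9,0,0.9],[0,0,0,0,0.9]]}}

```text
time: 16.15
tool_pos: [0.5962, 0.1232, 0.0846]
tool_rot: [3.141, -0.005, 0.177]
contact_force: [8.6, -2.6, -8.2]
opening: 0.0237
grip_force: 35.0
```

>>> {"api": "move_arm", "payload": {"rows": [[-2.6,-0.5,0.8,0,0.9],[0,0,0,0,0.9]]}}

```text
time: 16.35
tool_pos: [0.5951, 0.123, 0.085]
tool_rot: [3.141, -0.007, 0.177]
contact_force: [13.5, -0.7, -13.4]
opening: 0.024
grip_force: 35.0
```

>>> {"api": "move_arm", "payload": {"rows": [[-2.6,-0.5,0.6,0,0.9],[0,0,0,0,0.9]]}}

```text
time: 16.55
tool_pos: [0.5939, 0.1227, 0.0855]
tool_rot: [3.141, -0.01, 0.177]
contact_force: [18.4, 1.2, -17.6]
opening: 0.0238
grip_force: 35.0
```

>>> {"api": "move_arm", "payload": {"rows": [[-2.7,-0.5,0.5,0,0.9],[0,0,0,0,0.9]]}}

```text
time: 16.75
tool_pos: [0.5914, 0.1223, 0.0862]
tool_rot: [3.141, -0.01, 0.177]
contact_force: [16.9, 0.0, -13.1]
opening: 0.0238
grip_force: 35.0
```

>>> {"api": "move_arm", "payload": {"rows": [[-2.7,-0.5,0.3,0,0.9],[0,0,0,0,0.9]]}}

```text
time: 16.95
tool_pos: [0.5874, 0.1216, 0.0871]
tool_rot: [3.141, -0.008, 0.177]
contact_force: [10.7, -2.0, -7.0]
opening: 0.0239
grip_force: 35.0
```

>>> {"api": "move_arm", "payload": {"rows": [[-1.5,-0.3,-0.5,0,0.9],[0,0,0,0,0.9]]}}

```text
time: 17.15
tool_pos: [0.586, 0.1213, 0.0873]
tool_rot: [3.141, -0.009, 0.177]
contact_force: [10.2, -1.5, -4.6]
opening: 0.0238
grip_force: 35.0
```

>>> {"api": "move_arm", "payload": {"rows": [[-1.5,-0.3,-0.5,0,0.9],[0,0,0,0,0.9]]}}

```text
time: 17.35
tool_pos: [0.5854, 0.1213, 0.0874]
tool_rot: [3.141, -0.011, 0.177]
contact_force: [13.7, 0.4, -4.7]
opening: 0.0238
grip_force: 35.0
```

The force rose to about 23 N at a reported x of 0.594, then fell. Part of that is pad twist friction. I'll let go so the shaft settles, then re-pinch lightly and feel both directions.

>>> {"api": "move_arm", "payload": {"rows": [[2,0.3,-1,0,0.9],[2,0.3,-1,0,0.3],[0,0,0,0,0.2],[0,0,0,0,0.2],[0,0,0,0,0.2]]}}

```text
time: 17.85
tool_pos: [0.5841, 0.1215, 0.084]
tool_rot: [-3.141, 0.001, 0.178]
contact_force: [-0.4, 0.3, -0.5]
opening: 0.0367
grip_force: 0.0
```

>>> {"api": "move_arm", "payload": {"rows": [[0,0,0,0,0.5],[0,0,0,0,0.7],[0,0,0,0,0.9],[0,0,0,0,0.9],[0,0,0,0,0.9]], "newtons": 15}}

```text
time: 18.35
tool_pos: [0.5845, 0.1211, 0.0843]
tool_rot: [3.141, 0.0, 0.178]
contact_force: [-0.6, -0.7, -1.8]
opening: 0.0242
grip_force: 15.0
```

>>> {"api": "move_arm", "payload": {"rows": [[-2,-0.3,0.3,0,0.9],[0,0,0,0,0.9]]}}

```text
time: 18.55
tool_pos: [0.5841, 0.121, 0.0844]
tool_rot: [3.141, -0.003, 0.178]
contact_force: [5.4, 0.8, -6.5]
opening: 0.0242
grip_force: 15.0
```

>>> {"api": "move_arm", "payload": {"rows": [[-2,-0.3,0.2,0,0.9],[0,0,0,0,0.9]]}}

```text
time: 18.75
tool_pos: [0.5821, 0.1207, 0.0847]
tool_rot: [3.141, -0.003, 0.178]
contact_force: [4.6, -0.0, -4.8]
opening: 0.0241
grip_force: 15.0
```

>>> {"api": "move_arm", "payload": {"rows": [[-2,-0.3,0.2,0,0.9],[0,0,0,0,0.9]]}}

```text
time: 18.95
tool_pos: [0.5797, 0.1203, 0.085]
tool_rot: [3.141, -0.002, 0.178]
contact_force: [4.0, -0.8, -3.0]
opening: 0.0237
grip_force: 15.0
```

>>> {"api": "move_arm", "payload": {"rows": [[-2,-0.3,0,0,0.9],[0,0,0,0,0.9]]}}

```text
time: 19.15
tool_pos: [0.5773, 0.1198, 0.0852]
tool_rot: [3.141, -0.002, 0.178]
contact_force: [2.8, -2.4, -2.8]
opening: 0.0237
grip_force: 15.0
```

>>> {"api": "move_arm", "payload": {"rows": [[-2,-0.3,0,0,0.9],[0,0,0,0,0.9]]}}

```text
time: 19.35
tool_pos: [0.5744, 0.1193, 0.0852]
tool_rot: [3.141, 0.0, 0.178]
contact_force: [0.2, -3.6, -0.3]
opening: 0.0242
grip_force: 15.0
```

>>> {"api": "move_arm", "payload": {"rows": [[-2,-0.3,0,0,0.9],[0,0,0,0,0.9]]}}

```text
time: 19.55
tool_pos: [0.5726, 0.119, 0.0851]
tool_rot: [3.141, -0.0, 0.178]
contact_force: [2.5, -4.3, -1.2]
opening: 0.0238
grip_force: 15.0
```

>>> {"api": "move_arm", "payload": {"rows": [[-2,-0.3,-0.2,0,0.9],[0,0,0,0,0.9]]}}

```text
time: 19.75
tool_pos: [0.5712, 0.1187, 0.085]
tool_rot: [3.141, -0.001, 0.178]
contact_force: [5.3, -3.8, -3.3]
opening: 0.0237
grip_force: 15.0
```

>>> {"api": "move_arm", "payload": {"rows": [[-2,-0.2,-0.3,0,0.9],[0,0,0,0,0.9]]}}

```text
time: 19.95
tool_pos: [0.5698, 0.1185, 0.0849]
tool_rot: [3.141, -0.003, 0.178]
contact_force: [5.3, -3.8, -3.3]
opening: 0.0238
grip_force: 15.0
```

>>> {"api": "move_arm", "payload": {"rows": [[-2,-0.2,-0.4,0,0.9],[0,0,0,0,0.9]]}}

```text
time: 20.15
tool_pos: [0.5688, 0.1183, 0.0848]
tool_rot: [3.14, -0.005, 0.178]
contact_force: [8.6, -3.9, -3.4]
opening: 0.0239
grip_force: 15.0
```

Now a cleaner test: release, let it settle, re-pinch near the top with a light 8 N grip that slips before a lip could be passed, and feel both ways.

>>> {"api": "move_arm", "payload": {"rows": [[0,0,0,0,0.5],[0,0,0,0,0.2],[6,0.3,0,0,0.2],[7,0.4,0,0,0.2],[0,0,0,0,0.2],[0,0,0,0,0.5],[0,0,0,0,0.7],[0,0,0,0,0.9],[0,0,0,0,0.9],[0,0,0,0,0.9]], "newtons": 8}}

```text
time: 21.15
tool_pos: [0.5792, 0.1202, 0.084]
tool_rot: [-3.141, 0.001, 0.178]
contact_force: [-1.0, 5.3, -1.3]
opening: 0.024
grip_force: 8.0
```

>>> {"api": "move_arm", "payload": {"rows": [[-2,-0.3,0,0,0.9],[0,0,0,0,0.9]]}}

```text
time: 21.35
tool_pos: [0.5784, 0.1201, 0.0841]
tool_rot: [-3.141, -0.002, 0.178]
contact_force: [3.9, 7.0, -4.0]
opening: 0.0238
grip_force: 8.0
```

>>> {"api": "move_arm", "payload": {"rows": [[-2,-0.3,0,0,0.9],[0,0,0,0,0.9]]}}

```text
time: 21.55
tool_pos: [0.5774, 0.1199, 0.0843]
tool_rot: [-3.141, -0.004, 0.178]
contact_force: [5.8, 6.1, -5.2]
opening: 0.024
grip_force: 8.0
```

>>> {"api": "move_arm", "payload": {"rows": [[-2,-0.3,0,0,0.9],[0,0,0,0,0.9]]}}

```text
time: 21.75
tool_pos: [0.5761, 0.1196, 0.0845]
tool_rot: [-3.141, -0.006, 0.178]
contact_force: [8.6, 6.8, -5.3]
opening: 0.024
grip_force: 8.0
```

>>> {"api": "move_arm", "payload": {"rows": [[4,0.7,0,0,0.9],[0,0,0,0,0.9]]}}

```text
time: 21.95
tool_pos: [0.5777, 0.12, 0.0844]
tool_rot: [-3.141, -0.0, 0.178]
contact_force: [0.3, 5.6, 1.0]
opening: 0.024
grip_force: 8.0
```

>>> {"api": "move_arm", "payload": {"rows": [[4,0.7,0,0,0.9],[0,0,0,0,0.9]]}}

```text
time: 22.15
tool_pos: [0.5806, 0.1204, 0.0841]
tool_rot: [-3.141, 0.002, 0.178]
contact_force: [-4.1, 4.1, 1.7]
opening: 0.0242
grip_force: 8.0
```

>>> {"api": "move_arm", "payload": {"rows": [[2,0.3,-0.1,0,0.9],[0,0,0,0,0.9]]}}

```text
time: 22.35
tool_pos: [0.5815, 0.1206, 0.084]
tool_rot: [-3.141, 0.004, 0.178]
contact_force: [-6.9, 3.4, 3.5]
opening: 0.0239
grip_force: 8.0
```

>>> {"api": "move_arm", "payload": {"rows": [[2,0.3,-0.2,0,0.9],[0,0,0,0,0.9]]}}

```text
time: 22.55
tool_pos: [0.5828, 0.1208, 0.0837]
tool_rot: [-3.141, 0.006, 0.178]
contact_force: [-9.8, 3.0, 4.9]
opening: 0.0242
grip_force: 8.0
```

The feel is symmetric: -8.6 N and +9.8 N at ±3 mm about the settled place. The shaft sits in the notch. I'll release and go up and over to the pin.

>>> {"api": "move_arm", "payload": {"rows": [[-3,-0.5,0,0,0.9],[-3,-0.5,0,0,0.5],[0,0,0,0,0.2],[0,0,0,0,0.1],[0,0,0,0,0.1],[0,0,15,0,0.1],[0,0,25,0,0.1],[0,0,30,0,0.1],[0,0,30,0,0.1],[0,0,16,0,0]]}}

```text
time: 23.55
tool_pos: [0.5807, 0.1192, 0.2027]
tool_rot: [3.141, -0.004, 0.178]
contact_force: [0.0, 0.5, -0.5]
opening: 0.0446
grip_force: 0.0
```

>>> {"api": "move_arm", "payload": {"rows": [[-8,12,0,0.15,-0.3],[-10,14,0,0.15,-0.3],[-10,14,0,0.15,-0.3],[-10,14,0,0.15,-0.3],[-10,14,0,0.15,-0.3],[-10,14,0,0.15,-0.3],[-10,14,0,0.15,-0.3],[-10,14,0,0.15,-0.3],[-10,14,0,0.15,-0.3],[-10,14,0,0.15,-0.3],[-10,14,0,0.15,-0.3],[-7,8,0,0,-0.3]]}}

```text
time: 24.75
tool_pos: [0.4641, 0.2801, 0.1999]
tool_rot: [3.142, 0.0, 1.83]
contact_force: [-0.0, -0.3, 0.3]
opening: 0.0599
grip_force: 0.0
```

>>> {"api": "move_arm", "payload": {"rows": [[-1,0,-20,0,-0.3],[0,0,-25,0,-0.3],[0,0,-25,0,-0.3],[0,0,-20,0,-0.3],[0,0,0,0,-0.3]]}}

```text
time: 25.25
tool_pos: [0.462, 0.2785, 0.1073]
tool_rot: [-3.136, 0.001, 1.824]
contact_force: [-0.0, -1.1, -0.7]
opening: 0.0595
grip_force: 0.0
```

>>> {"api": "move_arm", "payload": {"rows": [[0,0,-10,0,-0.3],[0,0,-10,0,-0.3],[0,0,-10,0,-0.3],[0,0,-10,0,-0.3],[0,0,-4,0,-0.3],[0,0,0,0,-0.3]]}}

```text
time: 25.85
tool_pos: [0.4632, 0.2794, 0.0651]
tool_rot: [-3.14, 0.0, 1.828]
contact_force: [-0.4, 0.0, 0.3]
opening: 0.0598
grip_force: 0.0
```

>>> {"api": "move_arm", "payload": {"rows": [[0,0,0,0,0.0],[0,0,0,0,0.3],[0,0,0,0,0.6],[0,0,0,0,0.8],[0,0,0,0,0.9],[0,0,0,0,1],[0,0,0,0,1]], "newtons": 8}}

```text
time: 26.55
tool_pos: [0.4633, 0.2794, 0.0658]
tool_rot: [-3.141, 0.0, 1.828]
contact_force: [-0.5, -0.5, 1.2]
opening: 0.0144
grip_force: 8.0
```

The handle is gripped at 14.4 mm. Firm up, lift straight out, and carry it to the bush.

>>> {"api": "move_arm", "payload": {"rows": [[0,0,0,0,1],[0,0,5,0,1],[0,0,10,0,1],[0,0,15,0,1],[0,0,20,0,1],[0,0,20,0,1],[0,0,20,0,1],[0,0,20,0,1],[0,0,20,0,1],[0,0,20,0,1],[0,0,15,0,1],[0,0,0,0,1]], "newtons": 35}}

```text
time: 27.75
tool_pos: [0.4649, 0.28, 0.2338]
tool_rot: [3.136, -0.001, 1.828]
contact_force: [1.1, -0.1, -0.8]
opening: 0.0139
grip_force: 34.9
```

>>> {"api": "move_arm", "payload": {"rows": [[8,-16,0,0,1],[12,-25,0,0,1],[12,-25,0,0,1],[12,-25,0,0,1],[12,-25,0,0,1],[12,-25,0,0,1],[12,-25,0,0,1],[12,-25,0,0,1],[12,-25,0,0,1],[12,-25,0,0,1],[12,-25,0,0,1],[8,-16,0,0,1]]}}

```text
time: 28.95
tool_pos: [0.5999, -0.0043, 0.23]
tool_rot: [-3.141, -0.0, 1.826]
contact_force: [-0.2, -0.5, -1.8]
opening: 0.0137
grip_force: 34.9
```

>>> {"api": "move_arm", "payload": {"rows": [[1,0,0,0,1],[0,0,0,0,1],[0,0,0,0,1]]}}

```text
time: 29.25
tool_pos: [0.6002, -0.0013, 0.2308]
tool_rot: [-3.141, -0.001, 1.829]
contact_force: [-0.3, 0.8, -0.2]
opening: 0.0137
grip_force: 34.9
```

Run:
```python
from h import *
o=monitor.observe();P=o['tool_pos'];print(P,o['tool_rot'],o['contact_force'],o['opening'],o['time'])
im=vision.read_camera('scene');b=np.ascontiguousarray(im[:,:,::-1]);cv2.imwrite('pics/s8.png',b)
h=cv2.cvtColor(b,cv2.COLOR_BGR2HSV);m=cv2.inRange(h,(0,140,60),(8,255,255))|cv2.inRange(h,(170,140,60),(180,255,255))
n,l,st,c=cv2.connectedComponentsWithStats(m)
for i in range(1,n):
    if st[i,4]>10: print('red',st[i],c[i])
m=cv2.inRange(h,(14,130,80),(30,255,255));n,l,st,c=cv2.connectedComponentsWithStats(m)
for i in range(1,n):
    if st[i,4]>10: print('brass',st[i],c[i])
T=P+[0,0,.034] # true tcp
tip=T+[0,0,.0095+.0025-.100]; print('est tip',tip,proj('scene',tip),'handle',proj('scene',T+[0,0,.0095]), 'bush',proj('scene',[.600,-.003,.137]))
f=6;x0,y0=265,110
c=cv2.convertScaleAbs(cv2.resize(b[y0:y0+100,x0:x0+80],None,fx=f,fy=f,interpolation=2),alpha=1.5,beta=5)
for p,col in((tip,(0,0,255)),(np.array([.600,-.003,.137]),(255,0,255))): cv2.drawMarker(c,tuple(int(v) for v in (proj('scene',p)-[x0,y0]+.5)*f),col,0,14,1)
cv2.imwrite('pics/c8.png',c)
```

```text
[ 0.60020282 -0.00132566  0.23075345] [-3.14136960e+00 -5.76621017e-04  1.82880685e+00] [-0.3361553   0.77966258 -0.20165776] 0.013684509865474977 29.25
red [318  40  60  22 859] [347.30151339  50.81722934]
red [296 138   7  17  89] [299.07865169 146.06741573]
red [483 234  25  26 350] [494.50571429 246.29714286]
brass [300 103  14   8  20] [307.   106.45]
brass [267 105  11   8  48] [272.10416667 108.64583333]
brass [286 111  13   9  37] [291.81081081 115.24324324]
brass [  33  184  155  216 9268] [128.88767803 315.31182564]
brass [292 192  14  12 125] [298.64  197.912]
brass [ 87 314   7   5  11] [ 89.90909091 316.09090909]
brass [100 319   6   6  11] [102.81818182 321.36363636]
brass [ 94 322   5   5  13] [ 96.15384615 324.15384615]
brass [ 62 334  31  23 145] [ 77.25517241 344.97931034]
brass [ 45 336  26  14  51] [ 57.01960784 342.66666667]
brass [ 36 348   8   6  18] [ 39.5        350.66666667]
brass [324 351  41  29 660] [343.13939394 367.6469697 ]
brass [ 36 358  13  11  40] [ 40.525 362.725]
est tip [ 0.60020282 -0.00132566  0.17675345] [297.59568404 183.48813001] handle [294.94998565 144.69373888] bush [298.24886656 197.13702119]
```

View pics/c8.png

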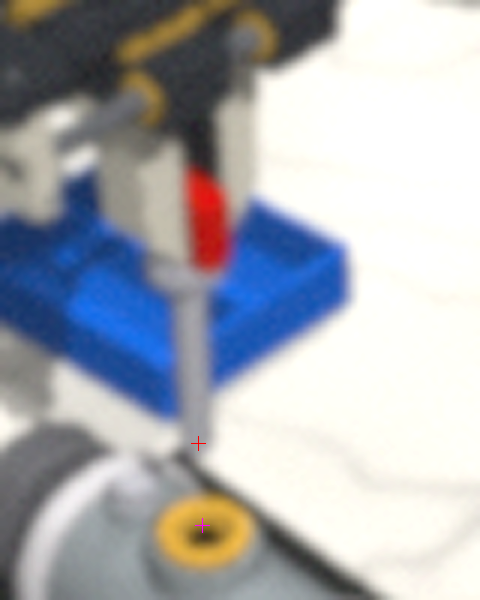

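The pin hangs upright with its tip at crop (198,450), straight above the bush at (205,532), within about 1–2 mm of prediction. I shift y by -2 mm, lower to the mouth, then go on gently.

>>> {"api": "move_arm", "payload": {"rows": [[0,-2,-8,0,1],[0,0,-10,0,1],[0,0,-10,0,1],[0,0,-8,0,1],[0,0,0,0,1],[0,0,0,0,1]]}}

```text
time: 29.9
tool_pos: [0.6006, -0.0044, 0.1946]
tool_rot: [-3.141, -0.0, 1.828]
contact_force: [0.2, -1.0, -0.5]
opening: 0.0139
grip_force: 34.9
```

>>> {"api": "move_arm", "payload": {"rows": [[0,0,-2,0,1],[0,0,-2,0,1],[0,0,0,0,1]]}}

```text
time: 30.2
tool_pos: [0.6006, -0.0045, 0.1907]
tool_rot: [-3.142, -0.0, 1.828]
contact_force: [-0.3, 0.3, -1.0]
opening: 0.0136
grip_force: 34.9
```

>>> {"api": "move_arm", "payload": {"rows": [[0,0,-2,0,1],[0,0,-2,0,1],[0,0,0,0,1]]}}

```text
time: 30.5
tool_pos: [0.6007, -0.004, 0.1876]
tool_rot: [3.14, -0.0, 1.828]
contact_force: [-1.0, 1.9, 2.2]
opening: 0.014
grip_force: 34.9
```

>>> {"api": "move_arm", "payload": {"rows": [[0,0,-2,0,1],[0,0,-2,0,1],[0,0,0,0,1]]}}

```text
time: 30.8
tool_pos: [0.6001, -0.0037, 0.1823]
tool_rot: [-3.141, -0.002, 1.828]
contact_force: [-0.7, 4.0, 1.3]
opening: 0.0137
grip_force: 35.0
```

>>> {"api": "move_arm", "payload": {"rows": [[-0.3,1.3,0,0,1],[0,0,-2,0,1],[0,0,-2,0,1],[0,0,0,0,1]]}}

```text
time: 31.2
tool_pos: [0.6001, -0.0032, 0.1782]
tool_rot: [-3.141, -0.0, 1.828]
contact_force: [-1.0, 1.3, -2.5]
opening: 0.0139
grip_force: 35.0
```

>>> {"api": "move_arm", "payload": {"rows": [[0,0,-2,0,1],[0,0,-2,0,1],[0,0,0,0,1]]}}

```text
time: 31.5
tool_pos: [0.6002, -0.0031, 0.1745]
tool_rot: [-3.141, -0.0, 1.828]
contact_force: [-1.6, 2.1, -2.5]
opening: 0.0136
grip_force: 35.0
```

>>> {"api": "move_arm", "payload": {"rows": [[0,0,-2,0,1],[0,0,-1,0,1],[0,0,0,0,1]]}}

```text
time: 31.8
tool_pos: [0.6004, -0.003, 0.1721]
tool_rot: [3.141, -0.0, 1.828]
contact_force: [-2.4, 1.8, 3.6]
opening: 0.0137
grip_force: 35.0
```

>>> {"api": "move_arm", "payload": {"rows": [[0,0,-1.5,0,1],[0,0,0,0,1],[0,0,0,0,1]]}}

```text
time: 32.1
tool_pos: [0.6003, -0.0031, 0.1704]
tool_rot: [3.141, 0.0, 1.828]
contact_force: [-2.9, 3.5, 3.4]
opening: 0.0137
grip_force: 35.0
```

>>> {"api": "move_arm", "payload": {"rows": [[-0.8,0.8,-1,0,1],[0,0,-1.5,0,1],[0,0,0,0,1]]}}

```text
time: 32.4
tool_pos: [0.5999, -0.0027, 0.1674]
tool_rot: [3.141, 0.001, 1.828]
contact_force: [-0.5, 0.6, -0.4]
opening: 0.0138
grip_force: 35.0
```

>>> {"api": "move_arm", "payload": {"rows": [[0,0,-1.5,0,1],[0,0,-1,0,1],[0,0,0,0,1]]}}

```text
time: 32.7
tool_pos: [0.5997, -0.0025, 0.165]
tool_rot: [3.141, 0.0, 1.828]
contact_force: [1.2, 0.2, -0.4]
opening: 0.0138
grip_force: 35.0
```

>>> {"api": "move_arm", "payload": {"rows": [[0,0,-1.5,0,1],[0,0,-1,0,1],[0,0,0,0,1]]}}

```text
time: 33.0
tool_pos: [0.5995, -0.0024, 0.1624]
tool_rot: [-3.141, -0.0, 1.828]
contact_force: [1.2, 0.8, -2.3]
opening: 0.0136
grip_force: 35.0
```

>>> {"api": "move_arm", "payload": {"rows": [[0,0,-1.5,0,1],[0,0,-1,0,1],[0,0,0,0,1]]}}

```text
time: 33.3
tool_pos: [0.5993, -0.0023, 0.16]
tool_rot: [-3.141, -0.0, 1.828]
contact_force: [1.1, -0.0, -0.5]
opening: 0.0138
grip_force: 35.0
```

>>> {"api": "move_arm", "payload": {"rows": [[0,0,-1.5,0,1],[0,0,-1,0,1],[0,0,0,0,1]]}}

```text
time: 33.6
tool_pos: [0.5994, -0.0023, 0.1575]
tool_rot: [-3.141, -0.0, 1.828]
contact_force: [0.7, -0.2, -0.7]
opening: 0.0136
grip_force: 35.0
```

>>> {"api": "move_arm", "payload": {"rows": [[0,0,-1.5,0,1],[0,0,-1,0,1],[0,0,0,0,1]]}}

```text
time: 33.9
tool_pos: [0.5995, -0.0023, 0.1551]
tool_rot: [-3.142, -0.0, 1.828]
contact_force: [0.4, -1.2, -0.4]
opening: 0.0138
grip_force: 35.0
```

>>> {"api": "move_arm", "payload": {"rows": [[0,0,-1.5,0,1],[0,0,-1,0,1],[0,0,0,0,1]]}}

```text
time: 34.2
tool_pos: [0.5994, -0.0023, 0.1525]
tool_rot: [-3.141, -0.0, 1.828]
contact_force: [0.6, 0.6, -1.9]
opening: 0.0139
grip_force: 35.0
```

>>> {"api": "move_arm", "payload": {"rows": [[0,0,-1.5,0,1],[0,0,-1,0,1],[0,0,0,0,1]]}}

```text
time: 34.5
tool_pos: [0.5995, -0.0023, 0.15]
tool_rot: [-3.142, -0.0, 1.828]
contact_force: [1.2, 0.0, -0.8]
opening: 0.0139
grip_force: 35.0
```

>>> {"api": "move_arm", "payload": {"rows": [[0,0,-2,0,1],[0,0,-2,0,1],[0,0,-2,0,1],[0,0,0,0,1]]}}

```text
time: 34.9
tool_pos: [0.5994, -0.0024, 0.1436]
tool_rot: [-3.141, -0.0, 1.828]
contact_force: [1.6, -0.5, -2.8]
opening: 0.0139
grip_force: 35.0
```

>>> {"api": "move_arm", "payload": {"rows": [[0,0,-2,0,1],[0,0,-2,0,1],[0,0,-2,0,1],[0,0,0,0,1]]}}

```text
time: 35.3
tool_pos: [0.5994, -0.0024, 0.1377]
tool_rot: [-3.141, -0.0, 1.828]
contact_force: [1.7, -0.6, -2.6]
opening: 0.0142
grip_force: 35.0
```

>>> {"api": "move_arm", "payload": {"rows": [[0,0,-2,0,1],[0,0,-2,0,1],[0,0,-2,0,1],[0,0,0,0,1]]}}

```text
time: 35.7
tool_pos: [0.5994, -0.0025, 0.1318]
tool_rot: [-3.141, 0.0, 1.828]
contact_force: [1.9, -1.2, -1.0]
opening: 0.0139
grip_force: 35.0
```

>>> {"api": "move_arm", "payload": {"rows": [[0,0,-2,0,1],[0,0,-2,0,1],[0,0,-2,0,1],[0,0,0,0,1]]}}

```text
time: 36.1
tool_pos: [0.5995, -0.0025, 0.1258]
tool_rot: [-3.141, 0.0, 1.828]
contact_force: [1.3, -2.2, -2.5]
opening: 0.0135
grip_force: 35.0
```

>>> {"api": "move_arm", "payload": {"rows": [[0,0,-2,0,1],[0,0,-2,0,1],[0,0,-2,0,1],[0,0,0,0,1]]}}

```text
time: 36.5
tool_pos: [0.5995, -0.0025, 0.1198]
tool_rot: [-3.141, 0.0, 1.828]
contact_force: [2.1, -3.9, -1.0]
opening: 0.0136
grip_force: 35.0
```

>>> {"api": "move_arm", "payload": {"rows": [[0,0,-1.5,0,1],[0,0,-1.5,0,1],[0,0,0,0,1]]}}

```text
time: 36.8
tool_pos: [0.5995, -0.0025, 0.117]
tool_rot: [-3.142, 0.0, 1.828]
contact_force: [1.1, -3.9, 0.0]
opening: 0.0138
grip_force: 35.0
```

>>> {"api": "move_arm", "payload": {"rows": [[0,0,-1.5,0,1],[0,0,0,0,1],[0,0,0,0,1]]}}

```text
time: 37.1
tool_pos: [0.5995, -0.0026, 0.1156]
tool_rot: [-3.141, 0.0, 1.828]
contact_force: [1.8, -4.6, 0.2]
opening: 0.0139
grip_force: 35.0
```

>>> {"api": "move_arm", "payload": {"rows": [[0,0,-1.5,0,1],[0,0,0,0,1],[0,0,0,0,1]]}}

```text
time: 37.4
tool_pos: [0.5996, -0.0026, 0.115]
tool_rot: [3.141, 0.001, 1.828]
contact_force: [-0.6, -5.0, 5.3]
opening: 0.0134
grip_force: 35.0
```

>>> {"api": "move_arm", "payload": {"rows": [[0.2,-0.8,-1,0,1],[0,0,0,0,1],[0,0,0,0,1]]}}

```text
time: 37.7
tool_pos: [0.5996, -0.0027, 0.1149]
tool_rot: [3.141, -0.0, 1.828]
contact_force: [-3.1, -2.0, 11.3]
opening: 0.0137
grip_force: 35.0
```

>>> {"api": "move_arm", "payload": {"rows": [[0,-0.3,-1.5,0,1],[0,0,0,0,1],[0,0,0,0,1]]}}

```text
time: 38.0
tool_pos: [0.5997, -0.0027, 0.1148]
tool_rot: [3.139, -0.0, 1.828]
contact_force: [-5.7, -1.1, 19.4]
opening: 0.0136
grip_force: 35.0
```

>>> {"api": "move_arm", "payload": {"rows": [[0,-0.3,-1.5,0,1],[0,0,0,0,1],[0,0,0,0,1]]}}

```text
time: 38.3
tool_pos: [0.5998, -0.0028, 0.1148]
tool_rot: [3.139, -0.0, 1.828]
contact_force: [-9.0, -0.7, 27.0]
opening: 0.0139
grip_force: 35.0
```

Hard stop at 0.1148 with 27 N, after about 73 mm of travel from first contact in the countersink: the collar is on the bush. I'll unload, open, back away, and check.

>>> {"api": "move_arm", "payload": {"rows": [[0,0,2,0,1],[0,0,2,0,1],[0,0,0,0,0.5],[0,0,0,0,0.2],[0,0,0,0,0],[0,0,0,0,0],[0,0,0,0,0]], "newtons": 8}}

```text
time: 39.0
tool_pos: [0.5996, -0.0036, 0.1141]
tool_rot: [-3.141, -0.0, 1.828]
contact_force: [-0.1, 0.2, -0.3]
opening: 0.0449
grip_force: 0.0
```

>>> {"api": "move_arm", "payload": {"rows": [[0,0,10,0,0],[0,0,20,0,0],[0,0,25,0,0],[0,0,25,0,0],[0,0,25,0,0],[-20,-30,10,0,0],[-30,-35,0,0,0],[-30,-35,0,0,0],[-30,-35,0,0,0],[-30,-35,0,0,0],[0,0,0,0,0],[0,0,0,0,0]]}}

```text
time: 40.2
tool_pos: [0.4595, -0.1745, 0.2303]
tool_rot: [3.14, 0.001, 1.825]
contact_force: [-0.3, 0.4, -0.5]
opening: 0.0456
grip_force: 0.0
```

Run:
```python
from h import *
o=monitor.observe();print(o['tool_pos'],o['contact_force'],o['opening'],o['time'])
R={}
for n in('scene','top'):
    b=np.ascontiguousarray(vision.read_camera(n)[:,:,::-1]);cv2.imwrite('pics/end_%s.png'%n,b)
    h=cv2.cvtColor(b,cv2.COLOR_BGR2HSV);m=cv2.inRange(h,(0,140,60),(8,255,255))|cv2.inRange(h,(170,140,60),(180,255,255))
    k,l,st,c=cv2.connectedComponentsWithStats(m)
    print(n,[(st[i].tolist(),np.round(c[i],1).tolist()) for i in range(1,k) if st[i,4]>10])
    print('expected handle centre, home / 13mm high / on shaft',[np.round(proj(n,[.600,-.003,z]),1).tolist() for z in(.158,.171,.204)])
    d=cv2.absdiff(b,cv2.imread('pics/%s0.png'%n[0])).max(2)
    for nm,p in(('mug',(209,176) if n=='scene' else (429,147)),('tray',(290,155) if n=='scene' else (427,240)),('bottle',(345,345) if n=='scene' else (207,135)),('turq',(403,290) if n=='scene' else (207,187)),('bigred',(495,246) if n=='scene' else (173,257))):
        print(n,nm,(d[p[1]-15:p[1]+15,p[0]-15:p[0]+15]>40).sum(),end='; ')
    print()
```

```text
[ 0.45951349 -0.17453943  0.23031966] [-0.26411978  0.42385521 -0.48711229] 0.045608184882352305 40.2
scene [([348, 40, 30, 20, 398], [360.9, 50.0]), ([292, 183, 14, 16, 142], [298.0, 190.2]), ([483, 234, 25, 26, 357], [494.5, 246.2])]
expected handle centre, home / 13mm high / on shaft [[297.7, 189.8], [297.4, 185.1], [296.6, 172.8]]
scene mug 0; scene tray 0; scene bottle 0; scene turq 0; scene bigred 0; 
top [([10, 45, 8, 4, 12], [12.8, 46.3]), ([0, 49, 7, 5, 18], [2.7, 50.8]), ([312, 163, 13, 9, 92], [318.0, 166.7]), ([166, 247, 10, 20, 141], [170.6, 256.8])]
expected handle centre, home / 13mm high / on shaft [[317.0, 167.2], [317.0, 165.6], [316.9, 161.4]]
top mug 625; top tray 707; top bottle 0; top turq 0; top bigred 0;
```

The handle sits at scene (298.0,190.2), against (297.7,189.8) expected when fully home. The other things show no change in the scene view (in the top view the arm covers the mug and tray). Handing in.

```bash
python3 -c "
from cell import workorder
print(workorder.hand_in())"
```

```text
the job is handed in; nothing more can be done
None
```

The job is handed in: the shaft is in its index notch, the pin is through with its collar on the bush and released, and the other things showed no movement (no verdict was returned).

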